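# Build up the axle stack on a swingarm stud

## Task

On the stud of the clamped swingarm end, thread first the spacer, then the washer, then the flanged bushing (flange down), each fully home on the one below; the bushing has to be pushed firmly past the spring catch in the stud until its flange lies flush on the washer. Go gently: feel for the stud, never load the swingarm or its stud with more than about 25 N, and leave the other things on the bench where they are.

Things in the scene. Friction and masses are not known exactly. Their poses are not given: they have to be found in the camera images.
- swingarm: Aluminium swingarm end clamped to the bench: flat plate 150 (x) x 76 (y) mm, top face 30 mm above its origin, which lies on the bench under the middle of the plate's slot; z up. The slot runs along its x. On its +x side a box tube 56 mm wide begins 75 mm from the origin, its top 36 mm above the bench.
- slot (a point): Middle of the slot, on the plate's top face. A steel stud stands upright in the slot, stiffly held, anywhere from 9 mm on the plate's -x side to 9 mm on its +x side of this point (y = 0); where is not measured: feel or look for it. Its thick shank, 22 mm diameter, reaches from here to a shoulder 27 mm higher, chamfered 1 mm.
- stud_tip (a point): Height of the stud's tip, 58 mm above the plate's top face, over the middle of the slot (the stud itself is up to 9 mm off along x). Above the shoulder the stud is thin: 11 mm diameter from 27 to 58 mm above the plate's top face, with a 1 mm chamfer at the tip.
- catch (a point): Height of the spring catch, 38 mm above the plate's top face, over the middle of the slot: two small spring balls stick out 2 mm from the stud's thin part on its +y and -y sides. They clear the bores of spacer and washer but stop the bushing about 10 mm short of home; roughly 4 to 10 N of downward push takes it past; beyond them it still drags.
- spacer: Plain steel tube, outer diameter 40 mm, bore 23.6 mm, height 24 mm; origin at its centre (12 mm above its underside), z along its bore. Starts standing on the bench. Goes on first, down to the plate's top face.
- washer: Flat thick steel washer, outer diameter 48 mm, bore 23.6 mm, 6 mm thick; origin at its centre, z along its bore. Starts lying flat on the bench. Goes on second, down on the spacer; its top then stands 3 mm above the stud's shoulder.
- bushing: Steel top-hat bushing: neck 26 mm diameter, 24 mm high overall, with a flange 38 mm diameter and 5 mm thick at its foot; bore 12.5 mm; origin at the centre of its underside, z up along its bore. Starts standing on its flange. Goes on last, flange down, on the thin part of the stud, its flange against the washer.
- bearing_race: Bystander: larger thin steel ring, 56 mm outer, 42 mm bore, 14 mm high, on the bench; origin at its underside.
- nut: Bystander: dark hex nut about 27 mm wide, 11 mm high; origin at its underside.
- socket: Bystander: upright solid wrench socket, 30 mm diameter, 42 mm high; origin at its underside.
- wrench: Bystander: steel wrench 180 mm long, lying.
- screwdriver: Bystander: screwdriver, lying.
- grease_jar: Bystander: jar 64 mm diameter, 70 mm high.
- spray_can: Bystander: can 60 mm diameter, 170 mm high.
Not all that is in view belongs to the job. What is shaped like the bushing but orange or purple is not meant.

How it is judged:
By the outcome, as a careful person would: the job done as asked, in the order asked, and still so for the second after the job is handed in, with the robot touching nothing.
It also fails if it takes over 72 s, if anything falls off the work surface, if the arm or the gripper's body presses on something with over 40 N, if the wrist force passes 120 N, or if a joint passes its speed limit or range.

## Robot

A 6-joint arm with a two-finger parallel gripper is mounted at the origin on the work surface. World frame = base frame: x ahead of the robot, y to its left, z up, the work surface at z = 0. Lengths are in m, angles in rad, forces in N, time in s.
With the tool pointing down it reaches from about 0.35 to 0.975 m from the base axis. Payload 4.9 kg.
Tool frame: the origin (TCP) lies at the very end of the fingers, on their centre line; the grasp point (between the pads) lies behind it (manip.pinch_z is the y of the grasp point in the tool frame, in m); y points along the fingers, x is the direction in which the jaws open and shut, and the axes are right-handed (so a half turn about y gives the same grasp; the last joint's range is limited). The gripper opens to 85 mm and grips with 20 to 120 N. Pads are 22 mm wide; open, the fingers measure 114 mm over their backs; the gripper's body (76 mm by 85 mm) begins 54 mm behind the grasp point. The pads swing forward as they close: fully open they stand 13 mm farther back than shut.
Start: joints at [1.211, 0.053, 1.613, -0, 1.476, -0.119], TCP at [0.149, 0.607, 0.231] pointing down, gripper open.
Joint ranges: [-3.01, 3.01], [-1.01, 2.22], [0.06, 2.58], [-1.02, 4.17], [0.09, 2.62], [-3.14, 3.14]. Speed limits (rad/s): [2.57, 2.57, 3.14, 3.14, 3.14, 3.14].

## Interface

Orientations are given as a unit quaternion [w, x, y, z].
In Python, from plant import manip gives the robot as it stands.
- The arm moves only by the tool drive_tool, never from a script. Its argument "motion" is a list of rows, each a list of 3 entries, a list of its own where there are three numbers: the shift along the tool's x, y, z in units of 25 mm (1.0 is 25 mm), then the turn, a rotation vector about the tool's x, y, z in units of 5 degrees (1.0 is 5 degrees), then the closure, from -1 (fully open) to 1 (shut). A call has 1 to 12 rows; each row shifts and turns the commanded pose from where the row before left it, along the tool's axes as they then stand; what a row does not reach is not made up. A row lasts 1/10 s, in which the tool goes at most 50 mm and 8.59 degrees, less where a joint would pass 70% of its speed; a pose out of reach is approached as far as the arm can. A call is refused whole if a number of a shift passes 1 or a number of a turn 1, either way. A call with a gripper value outside its range is refused whole. The fingers move at their own pace and stop on an object; the grip force is fixed at half the most. Time passes only in rows, so rows that do not move let the fingers close. It gives the time, the measured TCP pose, the force and the opening at its end, in the units of the state.
- manip.state(): the state, without advancing time (a new reading comes with each control period).
- manip.grab_frame(name): name is "side" or "top" or "wrist"; returns a dict with "img" (384x512x3 uint8, blue, green, red), "range_z" (384x512 float32, m along the optical axis (not along the pixel's ray), 0 where there is no reading), "camera_matrix" (3x3 intrinsics, pixels), "world_from_camera" (4x4, takes a point from camera to world coordinates); the wrist camera has in their place "T_tool_cam" (4x4, takes a point from camera to tool coordinates, whose origin is the TCP and whose axes are the tool frame's). Camera axes: x right, y down, z forward; pixel columns grow to the right and rows downward; lengths in m; the calibration is good to about 2 mm. A picture is of the moment at which its call begins: read the wrist's pose just before it.
- manip.job_done(): hands the job in, once; it reports no verdict.
The state is a dict: "time": time; "joint_pos": joint angles; "joint_vel": joint speeds; "joint_efforts": joint torques, N m; "tool_pos": TCP position; "tool_rot": TCP orientation; "contact_force": force on the tool from outside, world axes, zero at the start; "ft_torque": the same for the moment, N m; "gripper_width": opening from 0.0 (shut) to 1.0 (fully open).
Only numpy, scipy, OpenCV 4.12 (cv2) and the standard library are available. Lean on these libraries where they do the work, as an engineer would, in place of code of your own. Each camera call takes 0.05 s, during which the arm holds its last target. There are 200 camera calls.

## Working session

There is one attempt and no reset: what is moved stays moved. The work goes in short steps, Python scripts to look and compute and a tool call to move; the robot and the scene stay as the last step left them, time stands still between calls to the robot, and variables do not carry over. Pictures are saved under pics/ and viewed, about 8 in all and at most 12, crops included, and the job is handed in when it is done.

Besides the shell and the picture viewer there is one more tool, called after ">>>" by a JSON object that holds its "fn" and its "kwargs". drive_tool: Moves the arm, as the interface text tells. Its arguments: {"type":"object","properties":{"motion":{"type":"array","items":{"type":"array"}}},"required":["motion"]}

```bash
mkdir -p pics; ls
python3 - <<'E'
from plant import manip
import cv2,numpy as np
print(manip.state(), manip.pinch_z)
for n in("top","side"):
    f=manip.grab_frame(n); cv2.imwrite(f"pics/{n}0.png",f["img"]); np.savez(f"/tmp/{n}0.npz",**f)
    print(f["camera_matrix"],f["world_from_camera"])
E
```

```text
pics
{'time': 0.0, 'joint_pos': array([ 1.21101620e+00,  5.32940569e-02,  1.61430836e+00, -1.73353158e-05,
        1.47594617e+00, -1.18997158e-01]), 'joint_vel': array([-0.00012821, -0.00233685, -0.00109031, -0.00097888, -0.00036868,
       -0.00138883]), 'joint_efforts': array([-8.97542814e-04, -3.93701792e+01, -3.70173562e+01, -2.12835416e-04,
        7.50994252e-03,  6.25903382e-06]), 'tool_pos': array([0.14882417, 0.60638996, 0.23009335]), 'tool_rot': array([-0.55606634,  0.55679496,  0.43574286, -0.43691848]), 'contact_force': array([0.28904477, 0.36340647, 0.76518312]), 'ft_torque': array([ 0.0126679 , -0.02390094, -0.02236032]), 'gripper_width': 1.0012849715515952} -0.0187
[[354.54653555   0.         252.78362346]
 [  0.         354.54653555 192.43798851]
 [  0.           0.           1.        ]] [[ 0.01631628 -0.98984004  0.14124616  0.39127505]
 [-0.99975482 -0.0182658  -0.01251676  0.04255833]
 [ 0.01496956 -0.1410073  -0.98989538  1.08034881]
 [ 0.          0.          0.          1.        ]]
[[427.20089435   0.         260.70279019]
 [  0.         427.20089435 191.53182568]
 [  0.           0.           1.        ]] [[-0.88956162 -0.34260301  0.30216436  0.20900183]
 [-0.45679616  0.66108911 -0.59522975  0.70858836]
 [ 0.00416994 -0.66752106 -0.74457924  0.94687007]
 [ 0.          0.          0.          1.        ]]
```

View pics/top0.png

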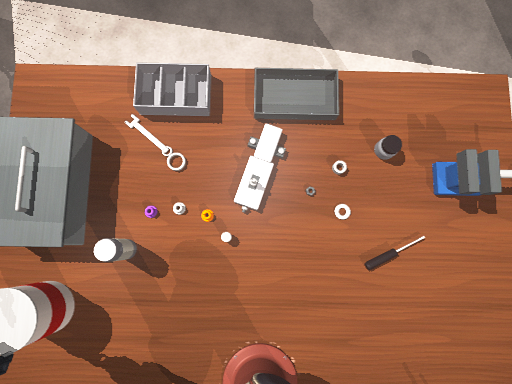

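View pics/side0.png

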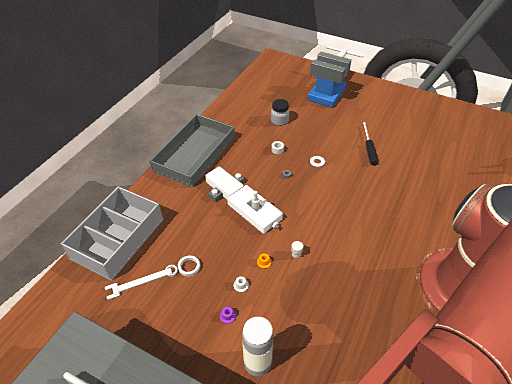

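Top view: spacer is around (340,167), washer (342,211), white bushing (180,208), swingarm plate (255,183) with its tube toward the upper right. Decoys: orange (208,215), purple (151,211), socket (226,237). Now I measure.

```bash
cat > h.py <<'E'
import numpy as np,cv2
from plant import manip
from scipy.spatial.transform import Rotation as R
def cloud(f,T=None):
    K=f["camera_matrix"];z=f["range_z"];v,u=np.mgrid[:z.shape[0],:z.shape[1]]
    p=np.stack([(u-K[0,2])/K[0,0]*z,(v-K[1,2])/K[1,1]*z,z],-1)
    if T is None:T=f["world_from_camera"]
    p=p@T[:3,:3].T+T[:3,3]; p[z==0]=np.nan; return p
def toolT(s):
    w,x,y,z=s["tool_rot"];T=np.eye(4);T[:3,:3]=R.from_quat([x,y,z,w]).as_matrix();T[:3,3]=s["tool_pos"];return T
def raypl(f,uv,h,T=None):
    if T is None:T=f["world_from_camera"]
    d=T[:3,:3]@np.linalg.solve(f["camera_matrix"],[uv[0],uv[1],1]);o=T[:3,3];return o+d*(h-o[2])/d[2]
def wrist():
    s=manip.state();f=manip.grab_frame("wrist");T=toolT(s)@f["T_tool_cam"];return s,f,T
E
python3 - <<'E'
from h import *
S={"spacer":[(340,167),(277,148),.024],"washer":[(342,211),(317,161),.006],"bushing":[(180,208),(241,284),.024],"race":[(177,161),(189,266),.014],"socket":[(226,237),(297,249),.042],"orange":[(208,215),(264,260),.024],"nut":[(310,190),(287,174),.011]}
for i,n in enumerate(("top","side")):
    f=dict(np.load(f"/tmp/{n}0.npz"));P=cloud(f)
    print(n,"table z",np.nanmedian(P[255:265,280:300,2]) if i==0 else "")
    for k,v in S.items():
        u0,v0=v[i];h=v[2];w=P[v0-16:v0+17,u0-16:u0+17]
        c=raypl(f,v[i],h)
        m=(abs(w[...,2]-h)<.004)&(np.hypot(w[...,0]-c[0],w[...,1]-c[1])<.035)
        q=w[m]
        print(k,c[:2].round(4),len(q),((q.max(0)+q.min(0))/2)[:2].round(4) if len(q) else "", np.ptp(q,0).round(3) if len(q) else "",np.nanmax(w[...,2]).round(3))
    if i==0:
        w=P[115:220,220:300]; 
        for lo,hi in((.024,.033),(.033,.04)):
            m=((w[...,2]>lo)&(w[...,2]<hi)); q=w[m][:,:2].astype(np.float32); print(lo,len(q),cv2.minAreaRect(q))
        m=w[...,2]>.05;q=w[m];print("stud",len(q),q.mean(0),q.max(0)); print(np.round(q[:20],3))
E
```

```text
top table z 0.000682377544465318
spacer [ 0.6253 -0.2357] 79 [ 0.6269 -0.233 ] [0.036 0.037 0.008] 0.028
washer [ 0.4924 -0.2441] 197 [ 0.4913 -0.2449] [0.065 0.068 0.008] 0.011
bushing [0.4911 0.2455] 41 [0.4927 0.2529] [0.021 0.021 0.008] 0.028
race [0.6365 0.2631] 111 [0.6356 0.268 ] [0.054 0.053 0.007] 0.02
socket [0.4073 0.1051] 80 [0.4088 0.1066] [0.026 0.026 0.008] 0.049
orange [0.4717 0.1614] 43 [0.4719 0.1672] [0.024 0.024 0.008] 0.028
nut [ 0.5546 -0.1458] 45 [ 0.5546 -0.1455] [0.025 0.025 0.007] 0.015
0.024 1243 ((0.6585225462913513, 0.013918161392211914), (0.12739978730678558, 0.3278127908706665), 66.41348266601562)
0.033 681 ((0.6538439393043518, -0.004350841045379639), (0.083759605884552, 0.3232281804084778), 65.68964385986328)
stud 45 [0.56754808 0.02984371 0.06789047] [0.57732846 0.03836508 0.09219095]
[[0.574 0.033 0.088]
 [0.574 0.03  0.089]
 [0.574 0.027 0.089]
 [0.577 0.036 0.059]
 [0.571 0.033 0.092]
 [0.571 0.03  0.088]
 [0.572 0.027 0.086]
 [0.577 0.024 0.056]
 [0.574 0.038 0.055]
 [0.572 0.036 0.071]
 [0.568 0.033 0.089]
 [0.568 0.03  0.091]
 [0.569 0.027 0.089]
 [0.574 0.024 0.056]
 [0.574 0.021 0.056]
 [0.571 0.038 0.059]
 [0.569 0.035 0.067]
 [0.566 0.033 0.088]
 [0.566 0.03  0.088]
 [0.566 0.027 0.087]]
side table z 
spacer [ 0.6226 -0.2192] 58 [ 0.6291 -0.2344] [0.036 0.037 0.007] 0.027
washer [ 0.492  -0.2409] 117 [ 0.4935 -0.2388] [0.058 0.061 0.007] 0.009
bushing [0.4882 0.2612] 60 [0.4946 0.2543] [0.024 0.024 0.006] 0.026
race [0.6331 0.2719] 151 [0.6389 0.2684] [0.056 0.055 0.008] 0.018
socket [0.4048 0.1172] 89 [0.41   0.1065] [0.029 0.029 0.007] 0.046
orange [0.4695 0.1745] 53 [0.4747 0.1677] [0.024 0.026 0.007] 0.027
nut [ 0.5503 -0.1405] 41 [ 0.5551 -0.1455] [0.027 0.03  0.007] 0.016
```

Run:
```python
from h import *
s,f,T=wrist();print(toolT(s).round(3));print(f["T_tool_cam"].round(4));print(f["camera_matrix"])
t=toolT(s)
for p in((.57,.03,.23),(.628,-.234,.23)):
  d=t[:3,:3].T@(np.array(p)-t[:3,3]);print(d/.025)
```

```text
[[ 0.238 -0.001 -0.971  0.149]
 [ 0.971 -0.002  0.238  0.606]
 [-0.002 -1.     0.     0.23 ]
 [ 0.     0.     0.     1.   ]]
[[ 1.000e+00  1.300e-03  9.000e-04 -9.000e-04]
 [-5.000e-04 -2.985e-01  9.544e-01 -1.417e-01]
 [ 1.500e-03 -9.544e-01 -2.985e-01  7.480e-02]
 [ 0.000e+00  0.000e+00  0.000e+00  1.000e+00]]
[[292.7560523    0.         253.06673235]
 [  0.         292.7560523  189.17218701]
 [  0.           0.           1.        ]]
[-18.37449664   0.03587001 -21.85909019]
[-28.07649716   0.05267983 -26.63055781]
```

>>> {"fn": "drive_tool", "kwargs": {"motion": [[[-0.8, 0, -0.95], [0, 0, 0], -1], [[-0.8, 0, -0.95], [0, 0, 0], -1], [[-0.8, 0, -0.95], [0, 0, 0], -1], [[-0.8, 0, -0.95], [0, 0, 0], -1], [[-0.8, 0, -0.95], [0, 0, 0], -1], [[-0.8, 0, -0.95], [0, 0, 0], -1], [[-0.8, 0, -0.95], [0, 0, 0], -1], [[-0.8, 0, -0.95], [0, 0, 0], -1], [[-0.8, 0, -0.95], [0, 0, 0], -1], [[-0.8, 0, -0.95], [0, 0, 0], -1], [[-0.8, 0, -0.95], [0, 0, 0], -1], [[-0.8, 0, -0.95], [0, 0, 0], -1]]}}

```text
time: 1.35
tool_pos: [0.369, 0.3047, 0.231]
tool_rot: [0.556, -0.556, -0.436, 0.436]
contact_force: [0.8, 1.4, 1.0]
gripper_width: 0.998
```

>>> {"fn": "drive_tool", "kwargs": {"motion": [[[-0.8, 0, -0.95], [0, 0, 0], -1], [[-0.8, 0, -0.95], [0, 0, 0], -1], [[-0.8, 0, -0.95], [0, 0, 0], -1], [[-0.8, 0, -0.95], [0, 0, 0], -1], [[-0.8, 0, -0.95], [0, 0, 0], -1], [[-0.8, 0, -0.95], [0, 0, 0], -1], [[-0.8, 0, -0.95], [0, 0, 0], -1], [[-0.8, 0, -0.95], [0, 0, 0], -1], [[-0.8, 0, -0.95], [0, 0, 0], -1], [[-0.8, 0, -0.95], [0, 0, 0], -1], [[-0.8, 0, -0.95], [0, 0, 0], -1]]}}

```text
time: 2.45
tool_pos: [0.5702, 0.0288, 0.2309]
tool_rot: [0.557, -0.556, -0.436, 0.436]
contact_force: [0.6, 0.7, -0.2]
gripper_width: 0.999
```

>>> {"fn": "drive_tool", "kwargs": {"motion": [[[0, 0, 0], [0, 1, 0], -1], [[0, 0, 0], [0, 1, 0], -1], [[0, 0, 0], [0, 1, 0], -1], [[0, 0, 0], [0, 1, 0], -1], [[0, 0, 0], [0, 1, 0], -1], [[0, 0, 0], [0, 1, 0], -1], [[0, 0, 0], [0, 1, 0], -1], [[0, 0, 0], [0, 1, 0], -1], [[0, 0, 0], [0, 1, 0], -1], [[0, 0, 0], [0, 1, 0], -1], [[0, 0, 0], [0, 1, 0], -1], [[0, 0, 0], [0, 1, 0], -1]]}}

```text
time: 3.65
tool_pos: [0.5696, 0.03, 0.2308]
tool_rot: [0.7, -0.7, -0.098, 0.099]
contact_force: [0.3, 0.0, 0.2]
gripper_width: 1.001
```

>>> {"fn": "drive_tool", "kwargs": {"motion": [[[0, 0, 0], [0, 1, 0], -1], [[0, 0, 0], [0, 1, 0], -1], [[0, 0, 0], [0, 1, 0], -1], [[0, 0, 0], [0, 0.24, 0], -1], [[0, 0, 0], [0, 0, 0], -1], [[0, 0, 0], [0, 0, 0], -1]]}}

```text
time: 4.25
tool_pos: [0.5698, 0.03, 0.2312]
tool_rot: [0.707, -0.707, -0.0, 0.001]
contact_force: [0.8, 0.9, 0.3]
gripper_width: 1.005
```

Run:
```python
from h import *
s,f,T=wrist();print(s["time"],s["joint_pos"].round(3));print(toolT(s).round(4))
cv2.imwrite("pics/w1.png",f["img"]);P=cloud(f,T);np.savez("/tmp/w1.npz",P=P,T=T,**f)
m=(P[...,2]>.075)&(P[...,2]<.1);q=P[m];print(len(q),q.min(0),q.max(0),np.median(q,0))
m=(P[...,2]>.05)&(P[...,2]<.064);q=P[m];print(len(q),q.min(0),q.max(0),np.median(q,0))
```

```text
4.25 [-0.078 -0.076  1.741  0.     1.477 -0.079]
[[ 1.000e+00 -3.000e-04 -1.200e-03  5.698e-01]
 [ 1.200e-03  0.000e+00  1.000e+00  3.000e-02]
 [-3.000e-04 -1.000e+00  0.000e+00  2.312e-01]
 [ 0.000e+00  0.000e+00  0.000e+00  1.000e+00]]
111 [0.56899075 0.02207479 0.07512786] [0.57833364 0.03253205 0.08955918] [0.5731153  0.02862065 0.08677967]
573 [0.56315158 0.01882118 0.05000594] [0.82337327 0.19468981 0.06394416] [0.79142856 0.17026989 0.05624066]
```

View pics/w1.png

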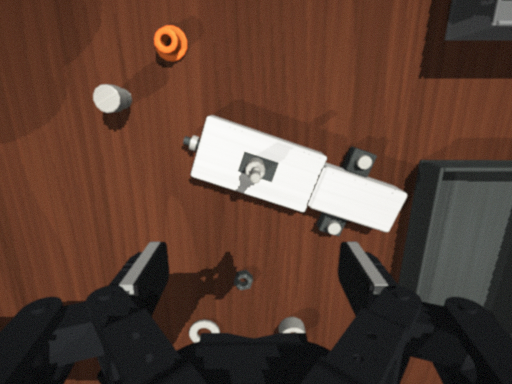

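Wrist view: stud tip sits at about (256,173), roughly world (0.572, 0.029). Spacer is at (291,326) and washer at (204,331). On to the spacer.

>>> {"fn": "drive_tool", "kwargs": {"motion": [[[0.21, 0.3, -0.96], [0, 0, 0], -1], [[0.21, 0.3, -0.96], [0, 0, 0], -1], [[0.21, 0.3, -0.96], [0, 0, 0], -1], [[0.21, 0.3, -0.96], [0, 0, 0], -1], [[0.21, 0.3, -0.96], [0, 0, 0], -1], [[0.21, 0.5, -0.96], [0, 0, 0], -0.6], [[0.21, 0.5, -0.96], [0, 0, 0], -0.5], [[0.21, 0.5, -0.96], [0, 0, 0], -0.5], [[0.21, 0.5, -0.96], [0, 0, 0], -0.5], [[0.21, 0.5, -0.96], [0, 0, 0], -0.5], [[0.21, 0.5, -0.96], [0, 0, 0], -0.5], [[0, 0, 0], [0, 0, 0], -0.5]]}}

```text
time: 5.5
tool_pos: [0.6265, -0.2362, 0.1162]
tool_rot: [0.707, -0.707, 0.002, 0.0]
contact_force: [-0.8, 0.8, -0.5]
gripper_width: 0.752
```

```bash
cat >> h.py <<'E'
def ring(P,c,h,r,tol=.004):
    m=(abs(P[...,2]-h)<tol)&(np.hypot(P[...,0]-c[0],P[...,1]-c[1])<r)
    q=P[m]
    if len(q)<8: return len(q)
    (cx,cy),rad=cv2.minEnclosingCircle(q[:,:2].astype(np.float32)); return len(q),round(cx,4),round(cy,4),round(rad,4),np.median(q[:,2]).round(4)
E
python3 - <<'E'
from h import *
s,f,T=wrist();print(s["time"],s["tool_pos"],s["gripper_width"])
cv2.imwrite("pics/w2.png",f["img"]);P=cloud(f,T)
print(ring(P,(.628,-.234),.024,.03),ring(P,(.492,-.242),.006,.03,.003))
E
```

```text
5.5 [ 0.62653475 -0.23615276  0.11624859] 0.7517669545662319
(1088, 0.6309, -0.2369, 0.02, np.float64(0.0229)) (1530, 0.4958, -0.2466, 0.0241, np.float64(0.005))
```

View pics/w2.png

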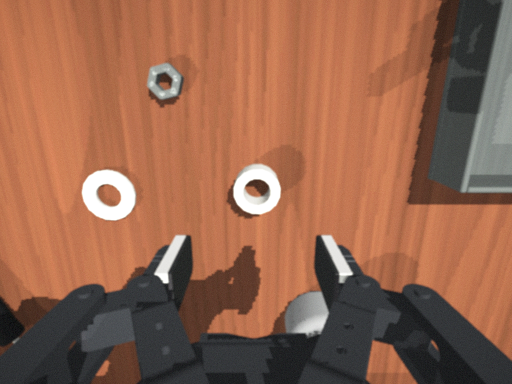

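Wrist view: spacer ring is at (257,190), fitted radius 20.0 mm. Washer is at (109,195), radius 24.1 mm. Both match the given sizes, so I grasp the spacer.

>>> {"fn": "drive_tool", "kwargs": {"motion": [[[0.16, 0.9, -0.03], [0, 0, 0], -0.5], [[0, 0.9, 0], [0, 0, 0], -0.5], [[0, 0.9, 0], [0, 0, 0], -0.5], [[0, 0.9, 0], [0, 0, 0], -0.5], [[0, 0.56, 0], [0, 0, 0], -0.5], [[0, 0.4, 0], [0, 0, 0], -0.5], [[0, 0, 0], [0, 0, 0], 0.4], [[0, 0, 0], [0, 0, 0], 1], [[0, 0, 0], [0, 0, 0], 1], [[0, 0, 0], [0, 0, 0], 1], [[0, 0, 0], [0, 0, 0], 1], [[0, 0, 0], [0, 0, 0], 1]]}}

```text
time: 6.75
tool_pos: [0.6322, -0.2351, 0.0058]
tool_rot: [-0.707, 0.707, 0.0, 0.0]
contact_force: [0.2, 1.6, 2.7]
gripper_width: 0.437
```

>>> {"fn": "drive_tool", "kwargs": {"motion": [[[0, -0.6, 0], [0, 0, 0], 1], [[0, -1, 0], [0, 0, 0], 1], [[0, -1, 0.4], [0, 0, 0], 1], [[-0.26, -0.8, 0.85], [0, 0, 0], 1], [[-0.26, -0.8, 0.9], [0, 0, 0], 1], [[-0.26, -0.8, 0.9], [0, 0, 0], 1], [[-0.26, 0, 0.9], [0, 0, 0], 1], [[-0.26, 0, 0.9], [0, 0, 0], 1], [[-0.26, 0, 0.9], [0, 0, 0], 1], [[-0.26, 0, 0.9], [0, 0, 0], 1], [[-0.26, 0, 0.9], [0, 0, 0], 1], [[-0.24, 0, 0.67], [0, 0, 0], 1]]}}

```text
time: 7.95
tool_pos: [0.5732, -0.0281, 0.1305]
tool_rot: [0.707, -0.707, -0.0, 0.0]
contact_force: [-0.5, 0.1, -0.8]
gripper_width: 0.44
```

>>> {"fn": "drive_tool", "kwargs": {"motion": [[[0, 0, 0], [0, 0, 0], 1], [[0, 0, 0], [0, 0, 0], 1]]}}

```text
time: 8.15
tool_pos: [0.5737, -0.0294, 0.1303]
tool_rot: [-0.707, 0.707, 0.0, 0.0]
contact_force: [0.0, -0.3, -0.7]
gripper_width: 0.441
```

```bash
cat >> h.py <<'E'
def stud(P,guess,lo=.078,hi=.092,r=.015):
    m=(P[...,2]>lo)&(P[...,2]<hi)&(np.hypot(P[...,0]-guess[0],P[...,1]-guess[1])<r);q=P[m]
    print("stud",len(q),q.min(0).round(4),q.max(0).round(4),np.median(q,0).round(4))
    t=q[q[:,2]>np.percentile(q[:,2],60)];print(" top",cv2.minEnclosingCircle(t[:,:2].astype(np.float32)),np.median(t[:,2]))
E
python3 - <<'E'
from h import *
s,f,T=wrist();print(s["time"],s["tool_pos"],s["contact_force"],s["gripper_width"])
cv2.imwrite("pics/w3.png",f["img"]);P=cloud(f,T);np.savez("/tmp/w3.npz",P=P)
stud(P,(.573,.029))
# plate top outline
m=(P[...,2]>.024)&(P[...,2]<.0335)&(np.hypot(P[...,0]-.573,P[...,1]-.029)<.06);q=P[m];print(len(q),np.median(q[:,2]))
tp=s["tool_pos"];print(ring(P,tp[:2],tp[2]+.018,.03,.006))
E
```

```text
8.15 [ 0.57368924 -0.02937236  0.13026243] [ 0.01435313 -0.26875513 -0.65823721] 0.44059920150571397
stud 249 [0.5681 0.0219 0.0783] [0.5781 0.0325 0.0889] [0.5731 0.0272 0.087 ]
 top ((0.5731024742126465, 0.0268180463463068), 0.005293345544487238) 0.08764446255566666
12396 0.02918013303672977
(4053, 0.5736, -0.024, 0.0295, np.float64(0.1473))
```

View pics/w3.png

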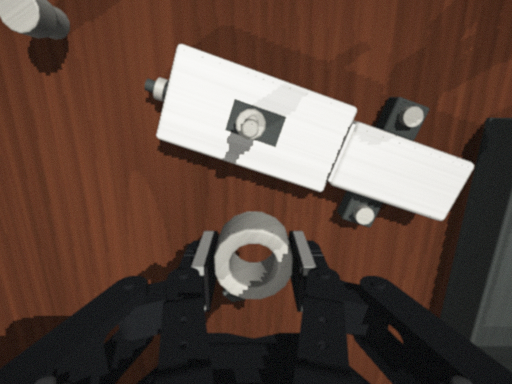

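Wrist view: spacer held with its rim centred near (253,255), stud at (251,125). Now I fit the held spacer relative to the tool.

Run:
```python
from h import *
P=np.load("/tmp/w3.npz")["P"];w=P[205:305,212:292];q=w.reshape(-1,3);q=q[(abs(q[:,0]-.5737)<.0195)&(q[:,2]>.1)]
print(np.histogram(q[:,2],bins=np.arange(.1,.17,.004)))
zt=np.percentile(q[:,2],90);print(zt)
for z in(.142,.146,.149):
    t=q[abs(q[:,2]-zt)<.003]
t=q[abs(q[:,2]-zt)<.003];print(len(t),t.min(0),t.max(0),cv2.minEnclosingCircle(t[:,:2].astype(np.float32)))
```

```text
(array([   0,    0,    0,    0,    0,    2,  219,  371,  408,  434,  487,
       2684,  513,   60,   37,    7,    0]), array([0.1  , 0.104, 0.108, 0.112, 0.116, 0.12 , 0.124, 0.128, 0.132,
       0.136, 0.14 , 0.144, 0.148, 0.152, 0.156, 0.16 , 0.164, 0.168]))
0.14808003458484603
3036 [ 0.55561596 -0.05196044  0.14508685] [ 0.59319715 -0.01237853  0.15104985] ((0.5733416080474854, -0.03158831596374512), 0.021544883027672768)
```

>>> {"fn": "drive_tool", "kwargs": {"motion": [[[0, 0, 0.6], [0, 0, 0], 1], [[0, 0, 0.8], [0, 0, 0], 1], [[0, 0, 0.6], [0, 0, 0], 1], [[0, 0, 0.3], [0, 0, 0], 1], [[0, 0, 0.07], [0, 0, 0], 1], [[0, 0, 0], [0, 0, 0], 1], [[0, 0.4, 0], [0, 0, 0], 1], [[0, 0.5, 0], [0, 0, 0], 1], [[0, 0.4, 0], [0, 0, 0], 1], [[0, 0.3, 0], [0, 0, 0], 1], [[0, 0.3, 0], [0, 0, 0], 1], [[0, 0, 0], [0, 0, 0], 1]]}}

```text
time: 9.4
tool_pos: [0.5725, 0.0299, 0.0805]
tool_rot: [0.707, -0.707, 0.001, 0.001]
contact_force: [0.1, 0.3, -1.1]
gripper_width: 0.439
```

>>> {"fn": "drive_tool", "kwargs": {"motion": [[[0, 0.2, 0], [0, 0, 0], 1], [[0, 0.2, 0], [0, 0, 0], 1], [[0, 0.12, 0], [0, 0, 0], 1], [[0, 0, 0], [0, 0, 0], 1]]}}

```text
time: 9.8
tool_pos: [0.5732, 0.03, 0.0688]
tool_rot: [0.707, -0.707, 0.0, 0.0]
contact_force: [-0.1, -0.7, -0.5]
gripper_width: 0.437
```

>>> {"fn": "drive_tool", "kwargs": {"motion": [[[0, 0.08, 0], [0, 0, 0], 1], [[0, 0.06, 0], [0, 0, 0], 1], [[0, 0.06, 0], [0, 0, 0], 1], [[0, 0.06, 0], [0, 0, 0], 1], [[0, 0, 0], [0, 0, 0], 1]]}}

```text
time: 10.3
tool_pos: [0.5736, 0.03, 0.0628]
tool_rot: [0.707, -0.707, -0.0, -0.0]
contact_force: [0.1, -0.4, -1.0]
gripper_width: 0.436
```

>>> {"fn": "drive_tool", "kwargs": {"motion": [[[0, 0.06, 0], [0, 0, 0], 1], [[0, 0.06, 0], [0, 0, 0], 1], [[0, 0, 0], [0, 0, 0], 1]]}}

```text
time: 10.6
tool_pos: [0.574, 0.0299, 0.0621]
tool_rot: [-0.707, 0.707, -0.0, -0.0]
contact_force: [-5.4, -0.2, 10.6]
gripper_width: 0.438
```

>>> {"fn": "drive_tool", "kwargs": {"motion": [[[-0.04, -0.04, 0], [0, 0, 0], 1], [[0, 0, 0], [0, 0, 0], 1], [[0, 0.04, 0], [0, 0, 0], 1], [[0, 0.04, 0], [0, 0, 0], 1], [[0, 0, 0], [0, 0, 0], 1]]}}

```text
time: 11.1
tool_pos: [0.5725, 0.03, 0.0586]
tool_rot: [-0.707, 0.707, 0.0, -0.0]
contact_force: [-0.7, 0.5, -0.8]
gripper_width: 0.439
```

>>> {"fn": "drive_tool", "kwargs": {"motion": [[[0, 0.1, 0], [0, 0, 0], 1], [[0, 0.1, 0], [0, 0, 0], 1], [[0, 0.1, 0], [0, 0, 0], 1], [[0, 0, 0], [0, 0, 0], 1]]}}

```text
time: 11.5
tool_pos: [0.5719, 0.03, 0.0503]
tool_rot: [0.707, -0.707, 0.001, 0.001]
contact_force: [0.4, 0.4, -0.5]
gripper_width: 0.44
```

>>> {"fn": "drive_tool", "kwargs": {"motion": [[[0, 0.1, 0], [0, 0, 0], 1], [[0, 0.1, 0], [0, 0, 0], 1], [[0, 0.1, 0], [0, 0, 0], 1], [[0, 0, 0], [0, 0, 0], 1]]}}

```text
time: 11.9
tool_pos: [0.5722, 0.03, 0.0432]
tool_rot: [0.707, -0.707, 0.0, 0.0]
contact_force: [-0.6, -0.5, -1.4]
gripper_width: 0.442
```

>>> {"fn": "drive_tool", "kwargs": {"motion": [[[0, 0.1, 0], [0, 0, 0], 1], [[0, 0.08, 0], [0, 0, 0], 1], [[0, 0.04, 0], [0, 0, 0], 1], [[0, 0.04, 0], [0, 0, 0], 1], [[0, 0, 0], [0, 0, 0], 1]]}}

```text
time: 12.4
tool_pos: [0.5725, 0.0299, 0.0371]
tool_rot: [0.707, -0.707, 0.0, 0.0]
contact_force: [-1.6, 0.2, -1.6]
gripper_width: 0.44
```

>>> {"fn": "drive_tool", "kwargs": {"motion": [[[0, 0.04, 0], [0, 0, 0], 1], [[0, 0.04, 0], [0, 0, 0], 1], [[0, 0, 0], [0, 0, 0], 1]]}}

```text
time: 12.7
tool_pos: [0.5728, 0.0299, 0.0358]
tool_rot: [-0.707, 0.707, 0.0, 0.0]
contact_force: [-1.8, -0.8, 2.1]
gripper_width: 0.442
```

>>> {"fn": "drive_tool", "kwargs": {"motion": [[[0, 0.03, 0], [0, 0, 0], 1], [[0, 0, 0], [0, 0, 0], 1]]}}

```text
time: 12.9
tool_pos: [0.5728, 0.0299, 0.0358]
tool_rot: [-0.707, 0.707, -0.0, -0.0]
contact_force: [-2.9, 0.5, 6.7]
gripper_width: 0.431
```

>>> {"fn": "drive_tool", "kwargs": {"motion": [[[0, 0, 0], [0, 0, 0], 0], [[0, 0, 0], [0, 0, 0], -0.4], [[0, 0, 0], [0, 0, 0], -0.4], [[0, -0.5, 0], [0, 0, 0], -0.4], [[0, -0.9, 0], [0, 0, 0], -0.4], [[0, -1, 0], [0, 0, 0], -0.4], [[0, -1, 0], [0, 0, 0], -0.4], [[0, 0, -0.6], [0, 0, 0], -0.4], [[-0.3, 0, -0.9], [0, 0, 0], -0.4], [[0, 0, 0], [0, 0, 0], -0.4]]}}

```text
time: 13.9
tool_pos: [0.5644, -0.0097, 0.1193]
tool_rot: [-0.707, 0.707, -0.001, 0.001]
contact_force: [0.4, -0.2, -0.4]
gripper_width: 0.697
```

Run:
```python
from h import *
s,f,T=wrist();print(s["time"],s["tool_pos"],s["gripper_width"])
cv2.imwrite("pics/w4.png",f["img"]);P=cloud(f,T)
stud(P,(.573,.027))
print(ring(P,(.5725,.027),.054,.028,.002),ring(P,(.5725,.027),.060,.028,.002))
```

```text
13.9 [ 0.56443895 -0.00971019  0.11934127] 0.6970863854053763
stud 277 [0.5682 0.0218 0.0781] [0.5786 0.0325 0.089 ] [0.5731 0.028  0.0869]
 top ((0.5733641982078552, 0.026985350996255875), 0.0050573451444506645) 0.08751302821741705
(1505, 0.5742, 0.0271, 0.0198, np.float64(0.0532)) 5
```

>>> {"fn": "drive_tool", "kwargs": {"motion": [[[-0.3, 0, -0.95], [0, 0, 0], -0.3], [[-0.3, 0, -0.95], [0, 0, 0], -0.3], [[-0.3, 0, -0.95], [0, 0, 0], -0.3], [[-0.3, 0, -0.95], [0, 0, 0], -0.3], [[-0.3, 0.2, -0.95], [0, 0, 0], -0.3], [[-0.3, 0.2, -0.95], [0, 0, 0], -0.3], [[-0.3, 0.2, -0.95], [0, 0, 0], -0.3], [[-0.3, 0.2, -0.95], [0, 0, 0], -0.3], [[-0.38, 0.2, -0.95], [0, 0, 0], -0.3], [[0, 0, -0.5], [0, 0, 0], -0.3], [[0, 0, 0], [0, 0, 0], -0.3]]}}

```text
time: 15.05
tool_pos: [0.4957, -0.2347, 0.0944]
tool_rot: [0.707, -0.707, 0.001, -0.001]
contact_force: [1.0, 0.9, -0.3]
gripper_width: 0.652
```

Run:
```python
from h import *
s,f,T=wrist();print(s["time"],s["tool_pos"],s["gripper_width"],s["contact_force"])
P=cloud(f,T)
print(ring(P,(.4958,-.2466),.006,.03,.003))
```

```text
15.05 [ 0.49571896 -0.23466898  0.0943644 ] 0.6523970100203452 [ 0.95024861  0.85045274 -0.3008399 ]
(1750, 0.4954, -0.2463, 0.0239, np.float64(0.0051))
```

View pics/w4.png

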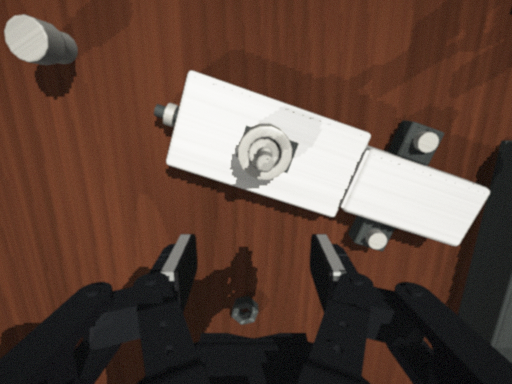

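Spacer is home: its top measures 0.0532 with the same −0.8 mm bias seen on the plate, and in the picture the ring at (265,153) lies around the stud. For the washer I need the real fingertip height, so I measure the pad tips.

Run:
```python
from h import *
for _ in range(1):
    s,f,T=wrist();p=cloud(f,f["T_tool_cam"]).reshape(-1,3)
    for sgn in(-1,1):
        q=p[(p[:,0]*sgn>.02)&(p[:,0]*sgn<.055)&(abs(p[:,2])<.02)&(p[:,1]<.05)]
        print(sgn,s["gripper_width"],len(q),np.percentile(q[:,1],[50,90,98,100]),np.percentile(abs(q[q[:,1]>np.percentile(q[:,1],80)][:,0]),[0,50,100]))
```

```text
-1 0.6532567875712816 12019 [-0.06196856 -0.03280154 -0.01320152 -0.00293185] [0.02577928 0.02864416 0.05488373]
1 0.6532567875712816 11455 [-0.06246581 -0.03198694 -0.01281448 -0.00304333] [0.02875819 0.03142888 0.05490044]
```

>>> {"fn": "drive_tool", "kwargs": {"motion": [[[0, 0.6, -0.25], [0, 0, 0], -0.42], [[0, 0.8, -0.25], [0, 0, 0], -0.42], [[0, 0.8, -0.03], [0, 0, 0], -0.42], [[0, 0.6, 0], [0, 0, 0], -0.42], [[0, 0.5, 0], [0, 0, 0], -0.42], [[0, 0, 0], [0, 0, 0], -0.42]]}}

```text
time: 15.75
tool_pos: [0.4942, -0.2457, 0.0095]
tool_rot: [0.708, -0.706, 0.001, 0.002]
contact_force: [-0.8, 0.2, -0.5]
gripper_width: 0.709
```

>>> {"fn": "drive_tool", "kwargs": {"motion": [[[0, 0.1, 0], [0, 0, 0], -0.42], [[0, 0.1, 0], [0, 0, 0], -0.42], [[0, 0.08, 0], [0, 0, 0], -0.42], [[0, 0, 0], [0, 0, 0], -0.42]]}}

```text
time: 16.15
tool_pos: [0.4958, -0.2472, 0.0054]
tool_rot: [-0.707, 0.707, 0.0, 0.0]
contact_force: [0.1, 0.9, 0.7]
gripper_width: 0.707
```

>>> {"fn": "drive_tool", "kwargs": {"motion": [[[0, 0.06, 0], [0, 0, 0], -0.42], [[0, 0.06, 0], [0, 0, 0], -0.42], [[0, 0.04, 0], [0, 0, 0], -0.42], [[0, 0, 0], [0, 0, 0], -0.42]]}}

```text
time: 16.55
tool_pos: [0.4954, -0.247, 0.0008]
tool_rot: [0.707, -0.707, 0.0, 0.0]
contact_force: [0.0, -0.8, -0.5]
gripper_width: 0.712
```

>>> {"fn": "drive_tool", "kwargs": {"motion": [[[0, 0.06, 0], [0, 0, 0], -0.42], [[0, 0.06, 0], [0, 0, 0], -0.42], [[0, 0.02, 0], [0, 0, 0], -0.42], [[0, 0, 0], [0, 0, 0], -0.42]]}}

```text
time: 16.95
tool_pos: [0.4955, -0.247, -0.0026]
tool_rot: [0.707, -0.707, 0.0, 0.0]
contact_force: [0.5, -0.3, -1.0]
gripper_width: 0.712
```

>>> {"fn": "drive_tool", "kwargs": {"motion": [[[0, 0.04, 0], [0, 0, 0], -0.42], [[0, 0.04, 0], [0, 0, 0], -0.42], [[0, 0, 0], [0, 0, 0], -0.42]]}}

```text
time: 17.25
tool_pos: [0.4955, -0.247, -0.0046]
tool_rot: [0.707, -0.707, 0.0, 0.0]
contact_force: [-0.7, -0.2, 0.3]
gripper_width: 0.711
```

>>> {"fn": "drive_tool", "kwargs": {"motion": [[[0, 0, 0], [0, 0, 0], -0.25], [[0, 0, 0], [0, 0, 0], -0.15], [[0, 0, 0], [0, 0, 0], -0.05], [[0, 0, 0], [0, 0, 0], -0.05], [[0, 0, 0], [0, 0, 0], -0.05]]}}

```text
time: 17.75
tool_pos: [0.4966, -0.248, -0.0022]
tool_rot: [-0.707, 0.708, 0.0, 0.0]
contact_force: [-2.6, 0.6, 11.0]
gripper_width: 0.533
```

>>> {"fn": "drive_tool", "kwargs": {"motion": [[[0, -0.06, 0], [0, 0, 0], -0.05], [[0, 0, 0], [0, 0, 0], 1], [[0, 0, 0], [0, 0, 0], 1], [[0, -0.3, 0], [0, 0, 0], 1], [[0, -0.8, 0], [0, 0, 0], 1], [[0, -1, 0], [0, 0, 0], 1], [[0, -1, 0], [0, 0, 0], 1], [[0, -1, 0.3], [0, 0, 0], 1], [[0.3, -1, 0.8], [0, 0, 0], 1], [[0.34, 0, 0.95], [0, 0, 0], 1], [[0.34, 0, 0.95], [0, 0, 0], 1], [[0.34, 0, 0.95], [0, 0, 0], 1]]}}

```text
time: 18.95
tool_pos: [0.5285, -0.1472, 0.1245]
tool_rot: [0.707, -0.707, 0.0, -0.0]
contact_force: [-0.2, -0.5, -0.8]
gripper_width: 0.517
```

>>> {"fn": "drive_tool", "kwargs": {"motion": [[[0.34, 0, 0.9], [0, 0, 0], 1], [[0.34, 0, 0.9], [0, 0, 0], 1], [[0.34, 0, 0.9], [0, 0, 0], 1], [[0.34, 0, 0.9], [0, 0, 0], 1], [[0.34, 0, 0.8], [0, 0, 0], 1], [[0.06, 0, 0.2], [0, 0, 0], 1], [[0, 0, 0], [0, 0, 0], 1], [[0, 0, 0], [0, 0, 0], 1]]}}

```text
time: 19.75
tool_pos: [0.5721, -0.0338, 0.1242]
tool_rot: [-0.707, 0.707, -0.0, -0.0]
contact_force: [-0.5, 0.6, -1.3]
gripper_width: 0.522
```

Run:
```python
from h import *
s,f,T=wrist();tp=s["tool_pos"];print(s["time"],tp,s["contact_force"],s["gripper_width"])
cv2.imwrite("pics/w5.png",f["img"]);P=cloud(f,T);np.savez("/tmp/w5.npz",P=P,tp=tp)
stud(P,(.573,.027))
d=P-tp;m=(abs(d[...,0])<.0215)&(abs(d[...,1])<.035)&(abs(d[...,2])<.03);q=d[m]
print(np.histogram(q[:,2],bins=np.arange(-.02,.032,.004)))
zt=np.median(q[:,2]);t=q[abs(q[:,2]-zt)<.003];print(zt,len(t),t.min(0),t.max(0))
c=t[abs(t[:,0])<.004];print("y ext at centre",c[:,1].min(),c[:,1].max())
```

```text
19.75 [ 0.57213963 -0.03377229  0.12424441] [-0.49208881  0.62244026 -1.33250967] 0.5217343784426148
stud 269 [0.568  0.022  0.0792] [0.5784 0.0325 0.089 ] [0.5734 0.0274 0.087 ]
 top ((0.5730831623077393, 0.025708723813295364), 0.0040321918204426765) 0.08760666159258017
(array([   0,    0,    0,    0,    0,  132, 4264,  181,   60,   65,   71,
         81]), array([-0.02 , -0.016, -0.012, -0.008, -0.004,  0.   ,  0.004,  0.008,
        0.012,  0.016,  0.02 ,  0.024,  0.028]))
0.006936481982175918 4413 [-0.02138353 -0.02246313  0.00393965] [0.02149955 0.0250917  0.00993154]
y ext at centre -0.022463130468841935 0.02509169885151312
```

View pics/w5.png

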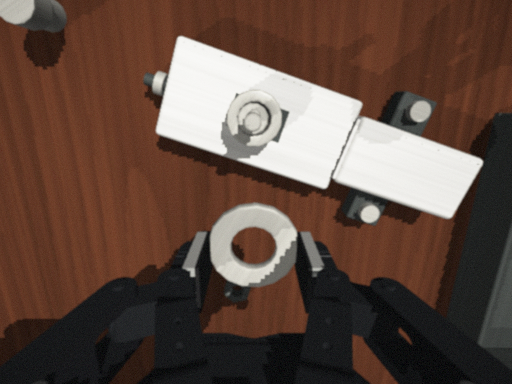

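Wrist view: washer held flat at (254,245), offset +1.3 mm in y from the TCP, with spacer and stud at (254,118).

>>> {"fn": "drive_tool", "kwargs": {"motion": [[[0, 0, 0.6], [0, 0, 0], 1], [[0, 0, 0.8], [0, 0, 0], 1], [[0, 0, 0.6], [0, 0, 0], 1], [[0, 0, 0.3], [0, 0, 0], 1], [[0, 0, 0.08], [0, 0, 0], 1], [[0, 0, 0], [0, 0, 0], 1], [[0, 0.5, 0], [0, 0, 0], 1], [[0, 0.5, 0], [0, 0, 0], 1], [[0, 0.5, 0], [0, 0, 0], 1], [[0, 0.5, 0], [0, 0, 0], 1], [[0, 0.3, 0], [0, 0, 0], 1], [[0, 0, 0], [0, 0, 0], 1]]}}

```text
time: 21.0
tool_pos: [0.5712, 0.0262, 0.0649]
tool_rot: [0.707, -0.707, 0.001, 0.001]
contact_force: [-0.4, -0.1, -0.8]
gripper_width: 0.521
```

>>> {"fn": "drive_tool", "kwargs": {"motion": [[[0, 0.08, 0], [0, 0, 0], 1], [[0, 0.08, 0], [0, 0, 0], 1], [[0, 0.06, 0], [0, 0, 0], 1], [[0, 0, 0], [0, 0, 0], 1]]}}

```text
time: 21.4
tool_pos: [0.5727, 0.0262, 0.0617]
tool_rot: [-0.707, 0.707, 0.0, 0.0]
contact_force: [-0.6, -0.2, -0.4]
gripper_width: 0.517
```

>>> {"fn": "drive_tool", "kwargs": {"motion": [[[0, 0.06, 0], [0, 0, 0], 1], [[0, 0.06, 0], [0, 0, 0], 1], [[0, 0.06, 0], [0, 0, 0], 1], [[0, 0, 0], [0, 0, 0], 1]]}}

```text
time: 21.8
tool_pos: [0.5724, 0.0262, 0.0567]
tool_rot: [0.707, -0.707, 0.0, 0.0]
contact_force: [-0.0, 0.1, -0.1]
gripper_width: 0.518
```

>>> {"fn": "drive_tool", "kwargs": {"motion": [[[0, 0.05, 0], [0, 0, 0], 1], [[0, 0.05, 0], [0, 0, 0], 1], [[0, 0, 0], [0, 0, 0], 1]]}}

```text
time: 22.1
tool_pos: [0.5724, 0.0262, 0.0543]
tool_rot: [0.707, -0.707, 0.0, 0.0]
contact_force: [-0.1, -0.0, -0.3]
gripper_width: 0.52
```

>>> {"fn": "drive_tool", "kwargs": {"motion": [[[0, 0.05, 0], [0, 0, 0], 1], [[0, 0.03, 0], [0, 0, 0], 1], [[0, 0, 0], [0, 0, 0], 1]]}}

```text
time: 22.4
tool_pos: [0.5725, 0.0262, 0.0524]
tool_rot: [0.707, -0.707, 0.0, 0.0]
contact_force: [0.1, -0.6, -1.2]
gripper_width: 0.523
```

>>> {"fn": "drive_tool", "kwargs": {"motion": [[[0, 0.04, 0], [0, 0, 0], 1], [[0, 0.03, 0], [0, 0, 0], 1], [[0, 0, 0], [0, 0, 0], 1]]}}

```text
time: 22.7
tool_pos: [0.5729, 0.0262, 0.052]
tool_rot: [-0.707, 0.707, 0.0, -0.0]
contact_force: [-3.2, 0.1, 6.8]
gripper_width: 0.518
```

>>> {"fn": "drive_tool", "kwargs": {"motion": [[[0, 0, 0], [0, 0, 0], 0], [[0, 0, 0], [0, 0, 0], -0.5], [[0, 0, 0], [0, 0, 0], -0.5], [[0, -0.5, 0], [0, 0, 0], -0.5], [[0, -0.9, 0], [0, 0, 0], -0.5], [[0, -1, 0], [0, 0, 0], -0.5], [[0, -0.6, -0.5], [0, 0, 0], -0.4], [[0, 0, -0.7], [0, 0, 0], -0.4], [[0, 0, -0.3], [0, 0, 0], -0.4], [[0, 0, 0], [0, 0, 0], -0.4]]}}

```text
time: 23.7
tool_pos: [0.5723, -0.0125, 0.1256]
tool_rot: [0.707, -0.707, 0.001, -0.0]
contact_force: [-0.3, 0.2, -0.3]
gripper_width: 0.699
```

Run:
```python
from h import *
s,f,T=wrist();print(s["time"],s["tool_pos"],s["gripper_width"],s["contact_force"])
P=cloud(f,T)
stud(P,(.573,.027))
for h in(.054,.060,.063):print(h,ring(P,(.5725,.027),h,.03,.002))
```

```text
23.7 [ 0.57230742 -0.01250168  0.12559929] 0.6992467443768624 [-0.25583529  0.20534803 -0.29126364]
stud 261 [0.568  0.0217 0.0783] [0.5782 0.0324 0.0887] [0.573  0.0278 0.0868]
 top ((0.5730244517326355, 0.027357550337910652), 0.00523799005895853) 0.08748251016105119
0.054 (215, 0.5722, 0.0324, 0.018, np.float64(0.0555))
0.06 (2333, 0.5745, 0.027, 0.0237, np.float64(0.0591))
0.063 (9, 0.5773, 0.0238, 0.0211, np.float64(0.0612))
```

>>> {"fn": "drive_tool", "kwargs": {"motion": [[[-0.28, 0, 0.96], [0, 0, 0], -0.4], [[-0.28, 0, 0.96], [0, 0, 0], -0.4], [[-0.28, 0, 0.96], [0, 0, 0], -0.4], [[-0.28, 0, 0.96], [0, 0, 0], -0.4], [[-0.28, 0, 0.96], [0, 0, 0], -0.4], [[-0.28, 0, 0.96], [0, 0, 0], -0.4], [[-0.28, 0, 0.96], [0, 0, 0], -0.4], [[-0.28, 0.4, 0.96], [0, 0, 0], -0.4], [[-0.28, 0.4, 0.96], [0, 0, 0], -0.4], [[-0.28, 0.4, 0.96], [0, 0, 0], -0.4], [[-0.28, 0.4, 0.8], [0, 0, 0], -0.4], [[0, 0, 0], [0, 0, 0], -0.4]]}}

```text
time: 24.95
tool_pos: [0.4928, 0.2503, 0.0833]
tool_rot: [-0.707, 0.707, -0.0, -0.003]
contact_force: [-0.3, -0.3, -0.1]
gripper_width: 0.699
```

Run:
```python
from h import *
s,f,T=wrist();print(s["time"],s["tool_pos"],s["gripper_width"])
cv2.imwrite("pics/w6.png",f["img"]);P=cloud(f,T)
print(ring(P,(.495,.2535),.0232,.025,.003),ring(P,(.495,.2535),.0045,.028,.002))
```

```text
24.95 [0.49283023 0.2503041  0.08327891] 0.698709823691774
(695, 0.4967, 0.2513, 0.013, np.float64(0.0229)) (634, 0.4966, 0.2513, 0.0189, np.float64(0.0041))
```

View pics/w6.png

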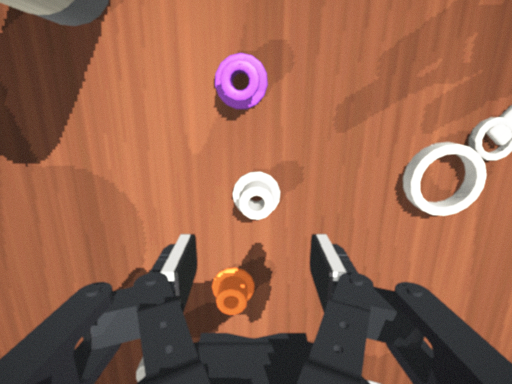

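Wrist view: white bushing is at (257,196), neck radius 13.0 mm and flange 18.9 mm, matching the given sizes. Purple (241,80) and orange (233,290) stay clear of the jaws.

>>> {"fn": "drive_tool", "kwargs": {"motion": [[[0.15, 0.7, 0.04], [0, 0, 0], -0.3], [[0, 0.8, 0], [0, 0, 0], -0.2], [[0, 0.7, 0], [0, 0, 0], -0.1], [[0, 0.5, 0], [0, 0, 0], -0.1], [[0, 0.32, 0], [0, 0, 0], -0.1], [[0, 0, 0], [0, 0, 0], -0.1], [[0, 0, 0], [0, 0, 0], 0.3], [[0, 0, 0], [0, 0, 0], 0.6], [[0, 0, 0], [0, 0, 0], 1], [[0, 0, 0], [0, 0, 0], 1], [[0, 0, 0], [0, 0, 0], 1]]}}

```text
time: 26.1
tool_pos: [0.5004, 0.25, 0.0116]
tool_rot: [0.707, -0.707, -0.001, -0.001]
contact_force: [-0.2, -0.2, 5.6]
gripper_width: 0.274
```

>>> {"fn": "drive_tool", "kwargs": {"motion": [[[0, -0.5, 0], [0, 0, 0], 1], [[0, -1, 0], [0, 0, 0], 1], [[0, -1, -0.2], [0, 0, 0], 1], [[0.25, -1, -0.85], [0, 0, 0], 1], [[0.26, -1, -0.95], [0, 0, 0], 1], [[0.26, -0.6, -0.95], [0, 0, 0], 1], [[0.26, 0, -0.95], [0, 0, 0], 1], [[0.26, 0, -0.95], [0, 0, 0], 1], [[0.26, 0, -0.95], [0, 0, 0], 1], [[0.26, 0, -0.95], [0, 0, 0], 1], [[0.26, 0, -0.95], [0, 0, 0], 1], [[0.26, 0, -0.95], [0, 0, 0], 1]]}}

```text
time: 27.3
tool_pos: [0.5573, 0.0326, 0.1379]
tool_rot: [0.707, -0.707, 0.0, 0.0]
contact_force: [-0.2, 0.8, -0.9]
gripper_width: 0.27
```

>>> {"fn": "drive_tool", "kwargs": {"motion": [[[0.26, 0, -0.95], [0, 0, 0], 1], [[0.26, 0, -0.95], [0, 0, 0], 1], [[0.26, 0, -0.7], [0, 0, 0], 1], [[0, 0, 0], [0, 0, 0], 1], [[0, 0, 0], [0, 0, 0], 1]]}}

```text
time: 27.8
tool_pos: [0.5769, -0.0314, 0.1377]
tool_rot: [0.707, -0.707, 0.0, 0.0]
contact_force: [0.2, -0.3, -0.4]
gripper_width: 0.271
```

Run:
```python
from h import *
s,f,T=wrist();tp=s["tool_pos"];print(s["time"],tp,s["contact_force"],s["gripper_width"])
cv2.imwrite("pics/w7.png",f["img"]);P=cloud(f,T);np.savez("/tmp/w7.npz",P=P,tp=tp)
stud(P,(.573,.027))
d=P-tp;m=(abs(d[...,0])<.0215)&(abs(d[...,1])<.03)&(abs(d[...,2])<.03);q=d[m]
print(np.histogram(q[:,2],bins=np.arange(-.022,.03,.003)))
for lo,hi in((-.012,-.003),(.008,.02)):
  t=q[(q[:,2]>lo)&(q[:,2]<hi)&(abs(q[:,0])<.012)];print(len(t),t.min(0),t.max(0),np.median(t,0))
```

```text
27.8 [ 0.57693476 -0.03136423  0.1377417 ] [ 0.21217434 -0.26476531 -0.44491532] 0.2714162263330151
stud 229 [0.5685 0.0217 0.0783] [0.5782 0.0324 0.0889] [0.5737 0.0275 0.0869]
 top ((0.5733718872070312, 0.026647191494703293), 0.0050242068246006966) 0.08748666026816997
(array([  0,   0,   0,  38, 808, 239, 135, 176, 233, 264, 746, 956, 167,
       154, 176, 175, 211]), array([-0.022, -0.019, -0.016, -0.013, -0.01 , -0.007, -0.004, -0.001,
        0.002,  0.005,  0.008,  0.011,  0.014,  0.017,  0.02 ,  0.023,
        0.026,  0.029]))
839 [-0.01197818 -0.00523267 -0.01190803] [ 0.01190181  0.02026503 -0.0030043 ] [ 0.00024149  0.01417639 -0.00755573]
1511 [-0.01198135 -0.01272915  0.00801083] [0.01198244 0.01449716 0.01991954] [-0.00012048  0.00317069  0.01116398]
```

View pics/w7.png

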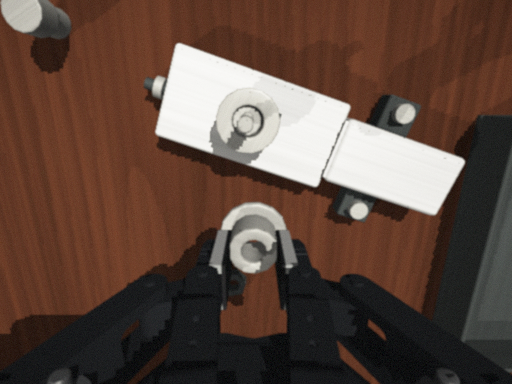

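Wrist view: bushing held upright, flange down, at (254,245), with the washer seated around the stud at (248,122).

>>> {"fn": "drive_tool", "kwargs": {"motion": [[[-0.17, 0, 0.6], [0, 0, 0], 1], [[0, 0, 0.8], [0, 0, 0], 1], [[0, 0, 0.5], [0, 0, 0], 1], [[0, 0, 0.3], [0, 0, 0], 1], [[0, 0, 0.12], [0, 0, 0], 1], [[0, 0, 0], [0, 0, 0], 1], [[0, 0.4, 0], [0, 0, 0], 1], [[0, 0.4, 0], [0, 0, 0], 1], [[0, 0.3, 0], [0, 0, 0], 1], [[0, 0.2, 0], [0, 0, 0], 1], [[0, 0, 0], [0, 0, 0], 1]]}}

```text
time: 28.95
tool_pos: [0.5719, 0.0263, 0.1037]
tool_rot: [0.707, -0.707, 0.001, 0.001]
contact_force: [-0.0, -0.4, -0.1]
gripper_width: 0.271
```

>>> {"fn": "drive_tool", "kwargs": {"motion": [[[0, 0.06, 0], [0, 0, 0], 1], [[0, 0.06, 0], [0, 0, 0], 1], [[0, 0, 0], [0, 0, 0], 1]]}}

```text
time: 29.25
tool_pos: [0.573, 0.0265, 0.1024]
tool_rot: [-0.707, 0.707, 0.0, 0.0]
contact_force: [0.0, 0.1, -0.3]
gripper_width: 0.271
```

>>> {"fn": "drive_tool", "kwargs": {"motion": [[[0, 0.04, 0], [0, 0, 0], 1], [[0, 0.04, 0], [0, 0, 0], 1], [[0, 0, 0], [0, 0, 0], 1]]}}

```text
time: 29.55
tool_pos: [0.5727, 0.0265, 0.1002]
tool_rot: [0.707, -0.707, 0.0, 0.0]
contact_force: [0.3, 0.5, -0.6]
gripper_width: 0.273
```

>>> {"fn": "drive_tool", "kwargs": {"motion": [[[0, 0.05, 0], [0, 0, 0], 1], [[0, 0.05, 0], [0, 0, 0], 1], [[0, 0, 0], [0, 0, 0], 1]]}}

```text
time: 29.85
tool_pos: [0.5726, 0.0264, 0.0975]
tool_rot: [0.707, -0.707, 0.0, 0.0]
contact_force: [0.1, 0.1, -0.5]
gripper_width: 0.274
```

>>> {"fn": "drive_tool", "kwargs": {"motion": [[[0, 0.05, 0], [0, 0, 0], 1], [[0, 0.05, 0], [0, 0, 0], 1], [[0, 0, 0], [0, 0, 0], 1]]}}

```text
time: 30.15
tool_pos: [0.5726, 0.0264, 0.095]
tool_rot: [0.707, -0.707, 0.0, 0.0]
contact_force: [-0.5, -1.5, -0.8]
gripper_width: 0.273
```

>>> {"fn": "drive_tool", "kwargs": {"motion": [[[0, 0.05, 0], [0, 0, 0], 1], [[0, 0.05, 0], [0, 0, 0], 1], [[0, 0, 0], [0, 0, 0], 1]]}}

```text
time: 30.45
tool_pos: [0.5727, 0.0264, 0.0925]
tool_rot: [-0.707, 0.707, -0.0, -0.0]
contact_force: [-0.4, -0.7, -1.5]
gripper_width: 0.273
```

>>> {"fn": "drive_tool", "kwargs": {"motion": [[[0, 0.12, 0], [0, 0, 0], 1], [[0, 0.1, 0], [0, 0, 0], 1], [[0, 0.08, 0], [0, 0, 0], 1], [[0, 0, 0], [0, 0, 0], 1]]}}

```text
time: 30.85
tool_pos: [0.5726, 0.0265, 0.0847]
tool_rot: [0.707, -0.707, 0.0, 0.0]
contact_force: [-0.6, -0.6, -1.4]
gripper_width: 0.277
```

>>> {"fn": "drive_tool", "kwargs": {"motion": [[[0, 0.05, 0], [0, 0, 0], 1], [[0, 0.05, 0], [0, 0, 0], 1], [[0, 0, 0], [0, 0, 0], 1]]}}

```text
time: 31.15
tool_pos: [0.5727, 0.0264, 0.0827]
tool_rot: [-0.707, 0.707, -0.0, -0.0]
contact_force: [-2.4, -0.7, -1.2]
gripper_width: 0.276
```

>>> {"fn": "drive_tool", "kwargs": {"motion": [[[0, 0.05, 0], [0, 0, 0], 1], [[0, 0.05, 0], [0, 0, 0], 1], [[0, 0, 0], [0, 0, 0], 1]]}}

```text
time: 31.45
tool_pos: [0.573, 0.0262, 0.0812]
tool_rot: [-0.707, 0.707, -0.0, -0.0]
contact_force: [-6.0, -2.0, 4.7]
gripper_width: 0.277
```

>>> {"fn": "drive_tool", "kwargs": {"motion": [[[-0.03, 0, -0.01], [0, 0, 0], 1], [[0, 0.03, 0], [0, 0, 0], 1], [[0, 0.03, 0], [0, 0, 0], 1], [[0, 0, 0], [0, 0, 0], 1]]}}

```text
time: 31.85
tool_pos: [0.5728, 0.0261, 0.0798]
tool_rot: [-0.707, 0.707, 0.001, 0.001]
contact_force: [-2.7, -0.6, 3.9]
gripper_width: 0.267
```

>>> {"fn": "drive_tool", "kwargs": {"motion": [[[-0.02, 0.03, 0], [0, 0, 0], 1], [[0, 0.03, 0], [0, 0, 0], 1], [[0, 0.03, 0], [0, 0, 0], 1], [[0, 0, 0], [0, 0, 0], 1]]}}

```text
time: 32.25
tool_pos: [0.5719, 0.0261, 0.0762]
tool_rot: [-0.707, 0.707, 0.0, 0.0]
contact_force: [1.8, -1.1, 1.2]
gripper_width: 0.273
```

>>> {"fn": "drive_tool", "kwargs": {"motion": [[[0.01, 0.05, 0], [0, 0, 0], 1], [[0, 0.05, 0], [0, 0, 0], 1], [[0, 0.03, 0], [0, 0, 0], 1], [[0, 0, 0], [0, 0, 0], 1]]}}

```text
time: 32.65
tool_pos: [0.5717, 0.0262, 0.0729]
tool_rot: [-0.707, 0.707, -0.0, -0.0]
contact_force: [0.2, -2.2, 0.3]
gripper_width: 0.273
```

>>> {"fn": "drive_tool", "kwargs": {"motion": [[[0, 0.04, 0], [0, 0, 0], 1], [[0, 0.04, 0], [0, 0, 0], 1], [[0, 0, 0], [0, 0, 0], 1]]}}

```text
time: 32.95
tool_pos: [0.5718, 0.0261, 0.0716]
tool_rot: [-0.707, 0.707, -0.0, -0.0]
contact_force: [-1.9, -1.2, 3.9]
gripper_width: 0.271
```

>>> {"fn": "drive_tool", "kwargs": {"motion": [[[0, 0.04, 0], [0, 0, 0], 1], [[0, 0.02, 0], [0, 0, 0], 1], [[0, 0, 0], [0, 0, 0], 1]]}}

```text
time: 33.25
tool_pos: [0.5719, 0.0262, 0.0715]
tool_rot: [-0.707, 0.707, -0.0, -0.0]
contact_force: [-5.9, -0.2, 11.5]
gripper_width: 0.276
```

>>> {"fn": "drive_tool", "kwargs": {"motion": [[[0, 0, 0], [0, 0, 0], 0.2], [[0, 0, 0], [0, 0, 0], -0.3], [[0, 0, 0], [0, 0, 0], -0.4], [[0, -0.4, 0], [0, 0, 0], -0.4], [[0, -0.7, 0], [0, 0, 0], -0.4], [[0, -0.9, 0], [0, 0, 0], -0.4], [[0, -0.5, -0.4], [0, 0, 0], -0.4], [[0, 0, -0.8], [0, 0, 0], -0.4], [[0, 0, -0.6], [0, 0, 0], -0.4], [[0, 0, 0], [0, 0, 0], -0.4], [[0, 0, 0], [0, 0, 0], -0.4]]}}

```text
time: 34.35
tool_pos: [0.5714, -0.0191, 0.1316]
tool_rot: [0.707, -0.707, 0.001, 0.0]
contact_force: [0.2, 0.1, -0.3]
gripper_width: 0.698
```

Run:
```python
from h import *
s,f,T=wrist();print(s["time"],s["tool_pos"],s["gripper_width"],s["contact_force"])
cv2.imwrite("pics/w8.png",f["img"]);P=cloud(f,T)
for h in(.060,.065,.084):print(h,ring(P,(.5725,.027),h-.0008,.03,.002))
stud(P,(.573,.027),.0855,.095,.007)
m=(abs(P[...,2]-.084)<.004)&(np.hypot(P[...,0]-.573,P[...,1]-.027)<.016);print(np.histogram(P[m][:,2],bins=np.arange(.08,.089,.001)))
for n in("top","side"):
    f=manip.grab_frame(n);P=cloud(f);print(n,ring(P,(.572,.029),.084,.02,.005))
```

```text
34.35 [ 0.57138785 -0.01910013  0.13163892] 0.6979999921013279 [ 0.23049745  0.12902365 -0.26261972]
0.06 (1136, 0.5744, 0.0272, 0.024, np.float64(0.059))
0.065 (889, 0.5734, 0.027, 0.0189, np.float64(0.0641))
0.084 (892, 0.5733, 0.027, 0.0128, np.float64(0.083))
stud 222 [0.5682 0.0219 0.0856] [0.5784 0.0323 0.0888] [0.5733 0.0272 0.087 ]
 top ((0.5733298063278198, 0.02635209634900093), 0.004843052010983229) 0.08754775276852136
(array([ 31,  91, 376, 364,  73,  21, 101,  94]), array([0.08 , 0.081, 0.082, 0.083, 0.084, 0.085, 0.086, 0.087, 0.088]))
top (25, 0.5696, 0.0271, 0.0118, np.float64(0.084))
side (55, 0.5723, 0.0301, 0.0141, np.float64(0.083))
```

View pics/w8.png

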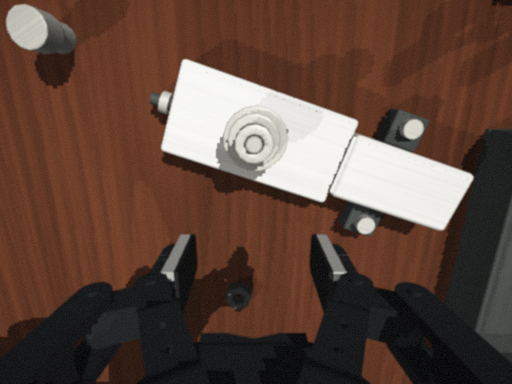

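Wrist view: washer, flange and neck are concentric on the stud at (255,140). The heights agree with a fully seated stack, so I hand in.

```bash
python3 -c "
from plant import manip
print(manip.job_done(), manip.state()['time'])"
```

```text
the job is handed in; nothing more can be done
the job is handed in; nothing more can be done
```

The spacer, the washer and then the white bushing (flange down) are on the stud, each home on the one below. The job was handed in at about 34.5 s, with the gripper open and clear of everything.

**Heights in the last wrist picture:** the camera reads about 0.9 mm low throughout.

| Surface | Measured | Expected |
|---|---|---|
| Washer top | 59.0 mm | 60 mm |
| Flange top | 64.1 mm | 65 mm |
| Neck top | 83.0 mm | 84 mm |

The spacer top read 53.2 mm (54 mm expected) when it was placed. The neck-to-washer difference is exactly 24 mm, so the flange lies flush to within the measurement noise.

**Forces on the stud:** the wrist force read between moves peaked at 11.5 N upward, with 5.9 N sideways, on the last bushing push. The spacer first caught on the stud's shoulder at 10.6 N and went in after a 1 mm shift in x. I saw no reading near 25 N, but force is only reported at the end of each move.

**Disagreements:** the cameras differed by 2 to 4 mm in x and y on where the stud is. I went by the wrist camera and by feel.

**Other parts:** I touched nothing else on the bench on purpose. I did not measure the other parts again at the end.

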